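# Bring the bench grinder up from the switch desk

## Task

Start the bench grinder in the proper order, pressing with the fingertips: first tip the wide main rocker on the switch desk fully on (press its upper end down), then the extraction rocker in the middle of the desk, and only then push the grinder's small flat start button right in and let it spring back. Leave the lamp rocker on and do not press the mushroom stop. Pick nothing up and leave the things lying on the bench where they are.

Things in the scene. Friction and masses are not known exactly. Their poses are not given: they have to be found in the camera images.
- desk: Switch desk: grey steel box fixed to the bench, 270 mm wide (y), 140 deep (x); its panel slopes down to the robot by 10 degrees (50 mm high in front, 73 at the back). Origin: centre of its underside; +x points away from the robot, up the slope; yaw varies. Three light rockers in black frames at y = +85 mm (main), 0 (extraction), -85 (lamp). It stands left or right of the robot's centre line.
- main (a joint): Main rocker: the wide one (44 mm wide, 45 long up the slope), at the desk's left end seen from the robot. 0 = off (lower end down, upper end standing up), 0.36 rad = fully on (upper end down). Tipping it takes 3 to 6 N on its upper end; past the middle it snaps over by itself and stays. 
- extraction (a joint): Dust extraction rocker: narrow (24 mm wide, 45 mm long), in the middle of the desk. 0 = off (lower end down), 0.36 rad = fully on (upper end down). Tipping it takes 3 to 6 N on its upper end; past the middle it snaps over by itself and stays. 
- lamp (a joint): Lamp rocker: narrow (24 mm wide, 45 mm long), at the right end of the desk as seen from the robot. It is already on (0.36 rad, upper end down) and is to stay on; 0 = off.
- main_on (a point): Point to press on the main rocker: on its top face, mid-width, at the ribbed upper end that stands up when off; 13 mm up the slope from the pivot (15 when on). It moves with the rocker. Press straight down: a flat fingertip meets the rocker's end about 4 mm above this point and pushes it down 7 mm to fully on. The black frame's top lies 12 mm below this point when off.
- extraction_on (a point): Point to press on the extraction rocker, as for the main rocker.
- lamp_on (a point): The same point on the lamp rocker (down, as it is on).
- station: The grinder's start/stop station: grey box fixed to the bench, 78 mm deep (x), 140 wide (y), 52 high, level top. Two black buttons in steel collars: start at y = -33 mm, mushroom stop at y = +33. Origin: centre of its underside; +x points away from the robot; yaw varies. It stands on the other side of the robot's centre line from the desk.
- start (a joint): Start button: travel in m, 0 = out, 0.006 = pushed right in. Sprung: about 1.5 N starts it, 5 N pushes it right in, and it comes back out when let go.
- start_top (a point): Centre of the start button's flat round top (27 mm across), 68 mm above the bench when out; its steel collar (32 mm across) ends 10 mm lower. Pressed straight down. It moves with the button.
- stop (a joint): Mushroom stop: travel in m, 0 = out, 0.006 = pressed in. Sprung. Not to be pressed.
- stop_top (a point): Centre of the top of the mushroom stop: head 40 mm across, 85 mm above the bench.
- spray_can: Loose bystander: plain spray can standing upright, 52 mm across, 165 mm tall, beside the start/stop station on its mushroom side. Origin: centre of its underside.
- wrench: Loose bystander: steel open-ended wrench 150 mm long, lying flat in front of (nearer the robot than) the start/stop station.
- screwdriver: Loose bystander: screwdriver 180 mm long, lying in front of (nearer the robot than) the switch desk.
- jar: Loose bystander: small closed jar, 56 mm across, 75 mm tall, standing behind the switch desk. Origin: centre of its underside.
- spare_wheel: Loose bystander: spare grinding wheel, 124 mm across, 20 mm thick, lying flat towards the back of the bench. Origin: centre of its underside.
- offcut: Loose bystander: wood offcut 110 x 70 x 18 mm lying flat behind the start/stop station. Origin: centre of its underside.
- chisel: Loose bystander: wood chisel 210 mm long, up to 24 mm high, lying crosswise on the robot's centre line, nearer the robot than desk and station.

How it is judged:
On the way, in this order (a step that is already met when the one before it is completed fails the run):
1. the main rocker is tipped on, extraction still off (value of joint main above 0.3 rad and value of joint extraction below 0.12 rad), for 0.05 s.
2. then the extraction rocker is tipped on (value of joint each of main, extraction above 0.3 rad), for 0.05 s.
3. then the start button is pushed in (all of step 2 and value of joint start above 0.0042 m), for 0.05 s.
At the end, for the whole second after the job is handed in: Main, extraction and lamp rockers on (beyond 0.30 of 0.36 rad), the start button (pushed in at least 4.2 mm on the way) and the mushroom stop out to within 1.5 mm, every loose thing within 30 mm of where it lay (all of step 2 and value of joint lamp above 0.3 rad and value of joint each of start, stop below 0.0015 m and distance of each of spray_can, wrench, screwdriver, jar, spare_wheel, offcut, chisel from where it was at the start of the episode below 0.03 m); the robot touches nothing.
It fails at once if the desk or the station, or a control on them, pressed with the arm or the gripper's body instead of the fingers (contact force between the arm and desk above 2 N or contact force between the arm and station above 2 N).
It fails at once if the extraction rocker tipped on while the main rocker is off (value of joint extraction above 0.24 rad and value of joint main below 0.18 rad).
It fails at once if the start button pushed before main and extraction are on (value of joint start above 0.003 m and value of joint any of main, extraction below 0.18 rad).
It fails at once if the mushroom stop pressed or the lamp rocker switched off (value of joint stop above 0.003 m or value of joint lamp below 0.18 rad).
It fails at once if a loose thing lifted, carried or pushed more than 30 mm from its place (distance of any of spray_can, wrench, screwdriver, jar, spare_wheel, offcut, chisel from where it was at the start of the episode above 0.03 m).
It also fails if it takes over 50 s, if anything falls off the work surface, if the arm or the gripper's body presses on something with over 40 N, if the wrist force passes 120 N, or if a joint passes its speed limit or range.

## Robot

A 7-joint arm with a two-finger parallel gripper is mounted at the origin on the work surface. World frame = base frame: x ahead of the robot, y to its left, z up, the work surface at z = 0. Lengths are in m, angles in rad, forces in N, time in s.
With the tool pointing down it reaches from about 0.4 to 0.85 m from the base axis. Payload 10.4 kg.
Tool frame: the origin (TCP) lies on the centre line of the jaws, within the pads' length; the fingertips stand 19 mm ahead of it and the grasp point (between the pads) is the TCP (env.tips_ahead is the distance from the TCP to the fingertips, in m); z points along the fingers, y is the line along which they close (so a half turn about z gives the same grasp; the last joint's range is limited). The gripper opens to 85 mm and grips with 20 to 120 N. Pads are 22 mm wide; open, the fingers measure 114 mm over their backs; the gripper's body (76 mm by 85 mm) begins 54 mm behind the grasp point. The pads swing forward as they close: fully open they stand 13 mm farther back than shut.
Start: joints at [1.12, 0.332, -0.065, 1.46, 0.022, 1.35, -0.088], TCP at [0.259, -0.569, 0.25] pointing down, gripper open.
Joint ranges: [-2.6, 2.6], [-0.5, 2.12], [-1.47, 1.34], [0.16, 2.42], [-1.27, 4.41], [0.06, 2.06], [-2.6, 2.6]. Speed limits (rad/s): [2.22, 2.22, 2.79, 2.79, 3.14, 3.14, 3.14].

## Interface

Orientations are given as a unit quaternion [x, y, z, w].
In Python, from bench import env gives the robot as it stands.
- The arm moves only by the tool apply_moves, never from a script. Its argument "increments" is a list of rows, each an object with "slide": the shift along the tool's x, y, z in m, a list of three; "rotation": the turn, a rotation vector about the tool's x, y, z in rad, a list of three; "hand": the opening, from 0 (shut) to 1 (fully open). In form: [{"slide": [x, y, z], "rotation": [rx, ry, rz], "hand": hand}, ...]. A call has 1 to 5 rows; each row shifts and turns the commanded pose from where the row before left it, along the tool's axes as they then stand; what a row does not reach is not made up. A row lasts 1/10 s, in which the tool goes at most 50 mm and 8.59 degrees, less where a joint would pass 70% of its speed; a pose out of reach is approached as far as the arm can. A call with a gripper value outside its range is refused whole. The fingers move at their own pace and stop on an object; "force" is the grip in N (left out, the last holds). Time passes only in rows, so rows that do not move let the fingers close. It gives the time, the measured TCP pose, the force, the opening and the grip force at its end, in the units of the state.
- env.get_obs(): the state, without advancing time (a new reading comes with each control period).
- env.get_image(name): name is "side" or "top"; returns the picture (384x512x3 uint8, red, green, blue); there is no depth.
- env.camera_info(name): a dict with "mtx" (3x3 intrinsics, pixels), "rvec" (rotation vector, rad) and "tvec" (3), from world to camera coordinates, as OpenCV has them. Camera axes: x right, y down, z forward; pixel columns grow to the right and rows downward; lengths in m; the calibration is good to about 2 mm. A picture is of the moment at which its call begins. camera_info takes no time and is no camera call.
- env.sign_off(): hands the job in; it is judged then, once.
The state is a dict: "time": time; "joint_positions": joint angles; "qvel": joint speeds; "joint_efforts": joint torques, N m; "tool_pos": TCP position; "ee_rot": TCP orientation; "ft_force": force on the tool from outside, world axes, zero at the start; "ft_torque": the same for the moment, N m; "opening": finger opening in m; "grasp_force": force on a finger pad.
Only numpy, scipy, OpenCV 4.12 (cv2) and the standard library are available. Lean on these libraries where they do the work, as an engineer would, in place of code of your own. Each camera call takes 0.05 s, during which the arm holds its last target. There are 200 camera calls.

## Working session

There is one attempt and no reset: what is moved stays moved. The work goes in short steps, Python scripts to look and compute and a tool call to move; the robot and the scene stay as the last step left them, time stands still between calls to the robot, and variables do not carry over. Pictures are saved under pics/ and viewed, at most 10 in all, crops included, and the job is handed in when it is done.

Besides the shell and the picture viewer there is one more tool, called after "Request:" as name(argument=value, ...) on one line, values as JSON. apply_moves: Moves the arm, as the interface text tells. Its arguments: {"type":"object","properties":{"increments":{"type":"array"},"force":{"type":"number"}},"required":["increments"]}

```bash
mkdir -p pics
python3 - <<'E'
from bench import env
import cv2,numpy as np
for n in("top","side"):
    im=env.get_image(n);cv2.imwrite(f"pics/{n}0.png",cv2.resize(im[:,:,::-1],(800,600),interpolation=cv2.INTER_CUBIC))
    c=env.camera_info(n);R=cv2.Rodrigues(np.array(c["rvec"]))[0];print(n,c["mtx"],-R.T@np.ravel(c["tvec"]),R[2])
o=env.get_obs();print(o,env.tips_ahead)
E
```

```text
top [[381.24365792   0.         251.82429122]
 [  0.         381.24365792 190.36019196]
 [  0.           0.           1.        ]] [0.500503   0.04682182 0.97064874] [ 0.07772821 -0.02791151 -0.9965838 ]
side [[457.4990147    0.         254.81705165]
 [  0.         457.4990147  197.4045503 ]
 [  0.           0.           1.        ]] [0.20570419 0.62611613 0.93513814] [ 0.31822296 -0.52626175 -0.788532  ]
{'time': 0.1, 'joint_positions': array([ 1.12040429,  0.33281062, -0.0647172 ,  1.46083722,  0.02162917,
        1.34987132, -0.08846044]), 'qvel': array([ 3.98085653e-05, -4.00581391e-04, -3.70360335e-04, -2.78946989e-03,
        1.18843393e-03,  8.21470953e-04, -8.80411137e-05]), 'joint_efforts': array([ 1.52473520e-03, -6.26749706e+01,  4.94551531e-02, -3.92425632e+01,
        1.63640612e-02,  7.03748345e-03, -1.57548044e-05]), 'tool_pos': array([ 0.25916768, -0.56841004,  0.24960391]), 'ee_rot': array([ 9.77202546e-01,  2.12308282e-01, -1.67608553e-04, -5.91697134e-04]), 'ft_force': array([ 0.06355509,  0.30324628, -0.00778325]), 'ft_torque': array([-0.04985245, -0.03699624,  0.00904128]), 'grasp_force': 0.0, 'opening': 0.08538710949868801} 0.019
```

View pics/top0.png

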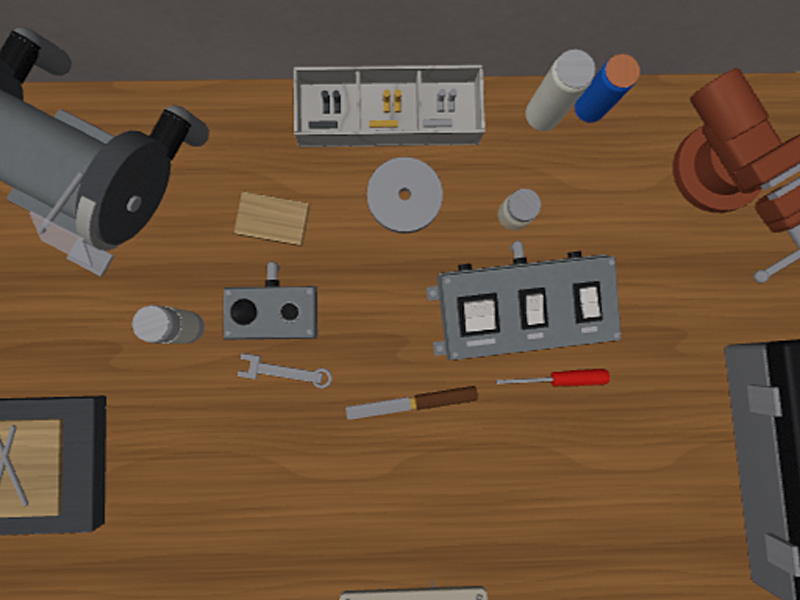

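View pics/side0.png

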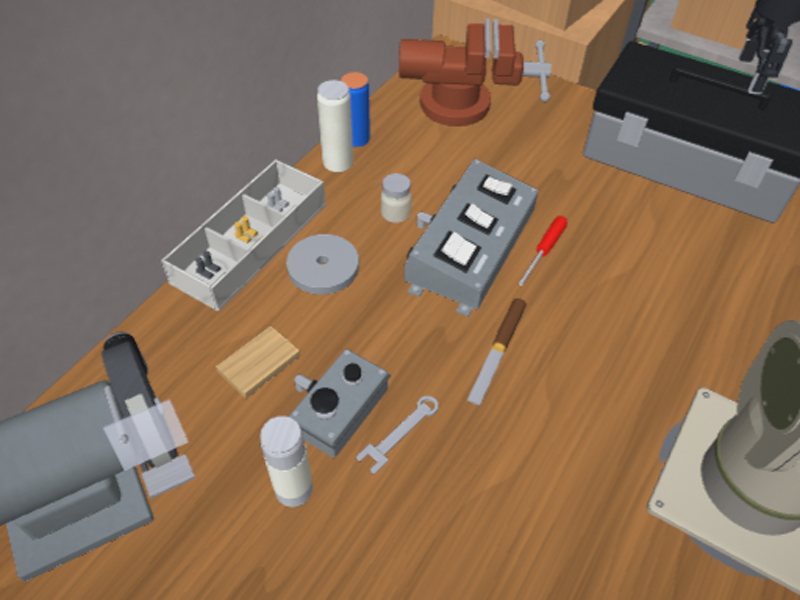

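The top view shows the main rocker at about (479,315), extraction at (535,308) and lamp at (589,302). The start button is at (290,312) and the mushroom stop at (244,311). In the side view they are at (458,251), (479,217), (497,187), (352,373) and (324,402). I'll zoom in for more precise pixels.

Run:
```python
import cv2,numpy as np
from bench import env
t=env.get_image("top")[:,:,::-1];s=env.get_image("side")[:,:,::-1]
def crop(im,x,y,w,h,W):
    return cv2.resize(im[y:y+h,x:x+w],None,fx=W,fy=W,interpolation=cv2.INTER_CUBIC)
# top desk 275..400 x 155..235 ; station 138..208 x 175..222
a=crop(t,275,155,130,80,6); cv2.imwrite("pics/a.png",a)
A=np.zeros((600,800,3),np.uint8)
b=crop(s,255,95,95,105,5);A[:525,:475]=b
c=crop(s,183,218,70,75,4);A[:300,480:760]=c
d=crop(t,138,178,70,45,4);A[320:500,480:760]=d
cv2.imwrite("pics/b.png",A)
```

```text
(no output)
```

View pics/a.png

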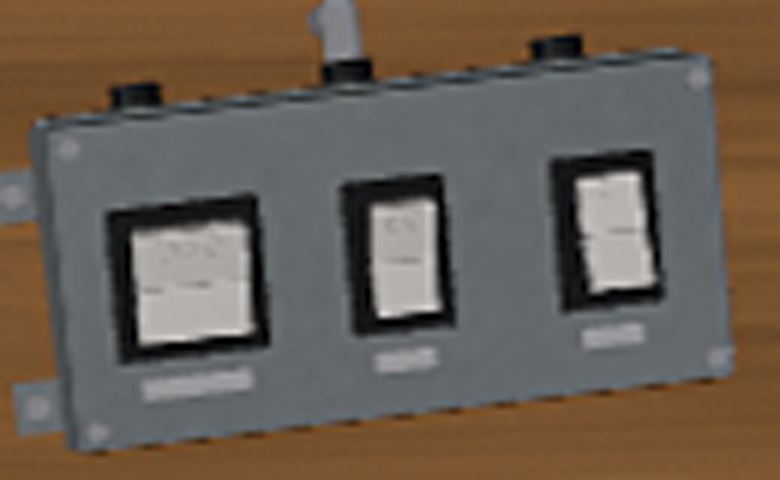

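View pics/b.png

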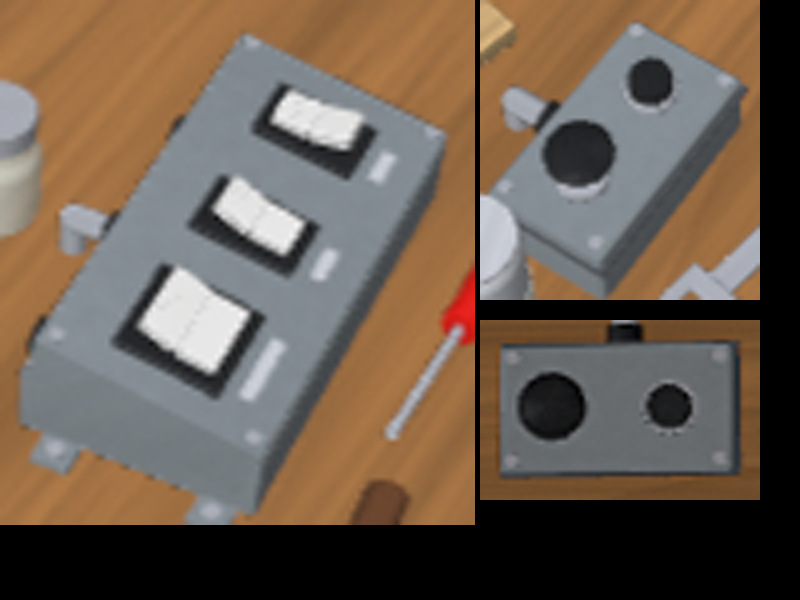

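```bash
cat > h.py <<'E'
from bench import env
import cv2,numpy as np
def P(n):
    c=env.camera_info(n);R=cv2.Rodrigues(np.array(c["rvec"]))[0]
    return np.array(c["mtx"])@np.c_[R,np.ravel(c["tvec"])]
def tri(a,b):
    X=cv2.triangulatePoints(P("top"),P("side"),np.array(a,float).reshape(2,1),np.array(b,float).reshape(2,1)).ravel();X=X[:3]/X[3]
    e=[(lambda q:q[:2]/q[2])(P(n)@np.r_[X,1])-p for n,p in(("top",a),("side",b))]
    return X,np.abs(e).max()
def px(p,off,s):return np.array(off)+(np.array(p)+.5)/s-.5
def diag(q):
    q=[np.r_[p,1.] for p in q];r=np.cross(np.cross(q[0],q[2]),np.cross(q[1],q[3]));return r[:2]/r[2]
E
python3 - <<'E'
from h import *
T={'main':[(108,211),(256,196),(270,345),(120,362)],'ext':[(341,184),(441,175),(455,325),(354,334)],'lamp':[(550,158),(652,150),(664,299),(562,311)]}
S={'main':[(114,340),(165,265),(267,317),(220,395)],'ext':[(190,222),(230,175),(318,228),(292,275)],'lamp':[(253,133),(283,85),(377,130),(352,178)]}
r={k:tri(px(diag(T[k]),(275,155),6),px(diag(S[k]),(255,95),5)) for k in T}
r['start']=tri(px((669-480,406-320),(138,178),4),px((650-480,80),(183,218),4))
r['stop']=tri(px((552-480,406-320),(138,178),4),px((578-480,153),(183,218),4))
for k in r:print(k,r[k][0].round(4),r[k][1])
d=r['main'][0]-r['lamp'][0];print(np.hypot(*d[:2]),np.arctan2(-d[0],d[1]))
d=r['stop'][0]-r['start'][0];print(np.hypot(*d[:2]),np.arctan2(-d[0],d[1]))
E
```

```text
main [ 0.5403 -0.1083  0.067 ] 1.0542044435738376
ext [ 0.5464 -0.1926  0.0677] 1.6095407714936982
lamp [ 0.5556 -0.278   0.0646] 1.1738429947129418
start [0.5524 0.1797 0.0654] 0.6192414754703748
stop [0.5533 0.2457 0.0781] 0.5920882324207355
0.17031801996224039 0.09000256421278824
0.06600159714621563 -0.014005378191201097
```

Request:
apply_moves(increments=[{"slide":[0,0,0],"rotation":[0,0,0.113],"hand":0},{"slide":[0,0,0],"rotation":[0,0,0.113],"hand":0},{"slide":[0,0,0],"rotation":[0,0,0.113],"hand":0}])

```text
time: 0.5
tool_pos: [0.2592, -0.5686, 0.2501]
ee_rot: [0.999, 0.042, -0.0, -0.0]
ft_force: [0.9, 0.2, -0.1]
opening: 0.0441
grasp_force: 0.0
```

```bash
cat >> h.py <<'E'
from scipy.spatial.transform import Rotation as Ro
def go(t):
    o=env.get_obs();R=Ro.from_quat(o["ee_rot"]);m=R.as_matrix()
    print("t",o["time"],"pos",o["tool_pos"].round(4),"f",o["ft_force"].round(2),"op",round(o["opening"],4),"yaw",np.arctan2(m[1,0],m[0,0]).round(4),"z",m[:,2].round(4))
    print("slide",(m.T@(np.array(t)-o["tool_pos"])).round(4))
E
python3 -c "
from h import *
go([.5533,-.1073,.18])"
```

```text
t 0.5 pos [ 0.2592 -0.5686  0.2501] f [ 0.9   0.19 -0.07] op 0.0441 yaw 0.0841 z [-1.e-04  3.e-04 -1.e+00]
slide [ 0.3318 -0.435   0.0702]
```

Request:
apply_moves(increments=[{"slide":[0.0275,-0.036,0],"rotation":[0,0,0],"hand":0},{"slide":[0.0275,-0.036,0],"rotation":[0,0,0],"hand":0},{"slide":[0.0275,-0.036,0],"rotation":[0,0,0],"hand":0},{"slide":[0.0275,-0.036,0],"rotation":[0,0,0],"hand":0},{"slide":[0.0275,-0.036,0],"rotation":[0,0,0],"hand":0}])

```text
time: 1.0
tool_pos: [0.381, -0.3755, 0.2503]
ee_rot: [0.999, 0.044, 0.0, 0.0]
ft_force: [1.0, -0.3, 0.9]
opening: -0.0002
grasp_force: 0.0
```

Request:
apply_moves(increments=[{"slide":[0.0275,-0.036,0],"rotation":[0,0,0],"hand":0},{"slide":[0.0275,-0.036,0],"rotation":[0,0,0],"hand":0},{"slide":[0.0275,-0.036,0],"rotation":[0,0,0],"hand":0},{"slide":[0.0275,-0.036,0.01],"rotation":[0,0,0],"hand":0},{"slide":[0.0275,-0.036,0.02],"rotation":[0,0,0],"hand":0}])

```text
time: 1.5
tool_pos: [0.5028, -0.1844, 0.2214]
ee_rot: [0.999, 0.044, 0.001, 0.001]
ft_force: [0.8, -0.9, 0.1]
opening: 0.0001
grasp_force: 0.0
```

Request:
apply_moves(increments=[{"slide":[0.0275,-0.036,0.02],"rotation":[0,0,0],"hand":0},{"slide":[0.027,-0.036,0.02],"rotation":[0,0,0],"hand":0},{"slide":[0,0,0.02],"rotation":[0,0,0],"hand":0},{"slide":[0,0,0],"rotation":[0,0,0],"hand":0}])

```text
time: 1.9
tool_pos: [0.5479, -0.1077, 0.1575]
ee_rot: [0.999, 0.046, -0.002, -0.001]
ft_force: [-0.2, -0.3, -0.5]
opening: 0.0003
grasp_force: 0.0
```

```bash
python3 -c "
from h import *
go([.5533,-.1073,.105])
t=env.get_image('side')[80:230,190:390,::-1]
s=env.get_image('top')[110:250,230:430,::-1]
r=lambda i:cv2.resize(i,None,fx=2.9,fy=2.9,interpolation=cv2.INTER_CUBIC)[:,:]
i=np.hstack([cv2.resize(t,(400,300)),cv2.resize(s,(400,280))[:280] if 0 else cv2.copyMakeBorder(cv2.resize(s,(400,280)),0,20,0,0,0)])
cv2.imwrite('pics/c.png',i)"
```

```text
t 1.9 pos [ 0.5479 -0.1077  0.1575] f [-0.16 -0.31 -0.55] op 0.0003 yaw 0.0914 z [-0.0048  0.0013 -1.    ]
slide [0.0056 0.0002 0.0525]
```

View pics/c.png

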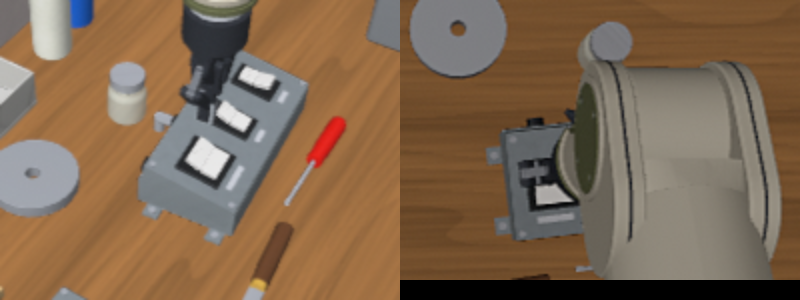

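The fingers are shut and hang over the upper end of the main rocker: in the right half, the tip is at about (535,170) above the rocker at (550,195). Next I press down.

Request:
apply_moves(increments=[{"slide":[0.005,0,0.02],"rotation":[0,0,0],"hand":0},{"slide":[0,0,0.02],"rotation":[0,0,0],"hand":0},{"slide":[0,0,0.01],"rotation":[0,0,0],"hand":0},{"slide":[0,0,0],"rotation":[0,0,0],"hand":0},{"slide":[0,0,0.003],"rotation":[0,0,0],"hand":0}])

```text
time: 2.5
tool_pos: [0.5548, -0.1095, 0.1088]
ee_rot: [0.999, 0.044, 0.001, 0.0]
ft_force: [0.3, -0.4, -0.4]
opening: 0.0
grasp_force: 0.0
```

Request:
apply_moves(increments=[{"slide":[0,0,0.003],"rotation":[0,0,0],"hand":0},{"slide":[0,0,0.003],"rotation":[0,0,0],"hand":0},{"slide":[0,0,0],"rotation":[0,0,0],"hand":0}])

```text
time: 2.8
tool_pos: [0.5553, -0.1088, 0.1022]
ee_rot: [0.999, 0.044, 0.001, 0.0]
ft_force: [2.7, -1.5, 2.8]
opening: 0.0001
grasp_force: 1.5
```

Request:
apply_moves(increments=[{"slide":[0,0,0.003],"rotation":[0,0,0],"hand":0},{"slide":[0,0,0],"rotation":[0,0,0],"hand":0}])

```text
time: 3.0
tool_pos: [0.5535, -0.1087, 0.0977]
ee_rot: [0.999, 0.044, -0.001, -0.0]
ft_force: [0.7, -0.2, -1.1]
opening: -0.0
grasp_force: 0.0
```

Request:
apply_moves(increments=[{"slide":[0,0,0.002],"rotation":[0,0,0],"hand":0},{"slide":[0,0,0],"rotation":[0,0,0],"hand":0}])

```text
time: 3.2
tool_pos: [0.5536, -0.1087, 0.0963]
ee_rot: [0.999, 0.044, -0.001, 0.0]
ft_force: [-3.0, 1.1, 5.7]
opening: 0.0001
grasp_force: 2.8
```

Request:
apply_moves(increments=[{"slide":[0,0,0.001],"rotation":[0,0,0],"hand":0},{"slide":[0,0,-0.025],"rotation":[0,0,0],"hand":0},{"slide":[0,0.025,-0.015],"rotation":[0,0,0],"hand":0},{"slide":[0,0.04,0],"rotation":[0,0,0],"hand":0},{"slide":[0,0.02,0],"rotation":[0,0,0],"hand":0}])

```text
time: 3.7
tool_pos: [0.5611, -0.197, 0.1354]
ee_rot: [0.999, 0.043, -0.0, 0.001]
ft_force: [-0.0, -0.9, 0.3]
opening: -0.0
grasp_force: 0.0
```

Request:
apply_moves(increments=[{"slide":[0,0,0],"rotation":[0,0,0],"hand":0},{"slide":[0,0,0],"rotation":[0,0,0],"hand":0}])

```text
time: 3.9
tool_pos: [0.5612, -0.1931, 0.1346]
ee_rot: [0.999, 0.044, -0.001, -0.0]
ft_force: [-0.5, -0.2, 0.0]
opening: -0.0001
grasp_force: 0.0
```

```bash
python3 -c "
from h import *
go([.5612,-.1925,.105])
t=env.get_image('side')[80:200,230:390,::-1]
cv2.imwrite('pics/d.png',cv2.resize(t,(800,600),interpolation=cv2.INTER_CUBIC))"
```

```text
t 3.9 pos [ 0.5612 -0.1931  0.1346] f [-0.54 -0.23  0.03] op -0.0001 yaw 0.0883 z [-1.3e-03  8.0e-04 -1.0e+00]
slide [ 0.0001 -0.0005  0.0296]
```

View pics/d.png

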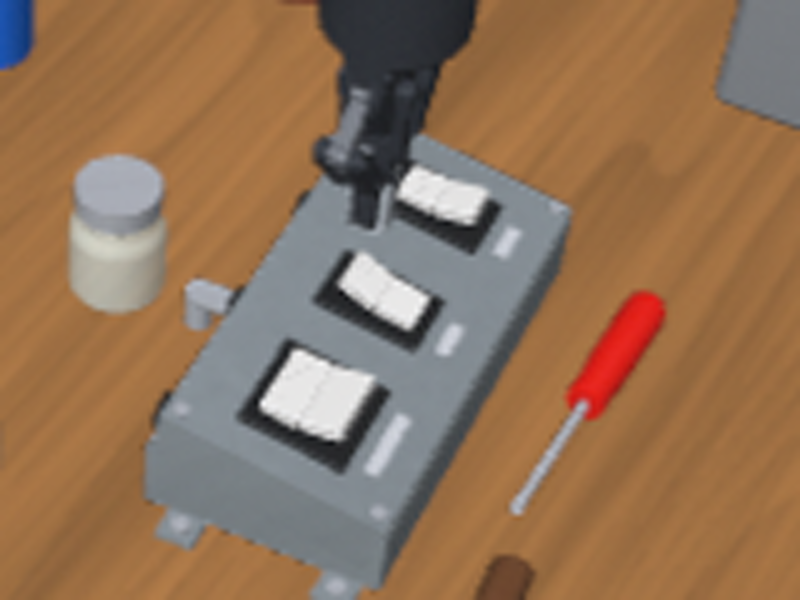

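The main rocker at (318,390) is now on, with its lower end standing up and the shape matching the lamp's. Extraction at (385,290) is still off, and the tip hangs above its upper end. I press it the same way, ending at a TCP height of about 0.0955.

Request:
apply_moves(increments=[{"slide":[0,0,0.015],"rotation":[0,0,0],"hand":0},{"slide":[0,0,0.012],"rotation":[0,0,0],"hand":0},{"slide":[0,0,0.004],"rotation":[0,0,0],"hand":0},{"slide":[0,0,0.003],"rotation":[0,0,0],"hand":0},{"slide":[0,0,0],"rotation":[0,0,0],"hand":0}])

```text
time: 4.45
tool_pos: [0.5615, -0.1931, 0.1008]
ee_rot: [0.999, 0.045, -0.0, -0.0]
ft_force: [0.2, -0.5, -0.3]
opening: -0.0
grasp_force: 0.0
```

Request:
apply_moves(increments=[{"slide":[0,0,0.003],"rotation":[0,0,0],"hand":0},{"slide":[0,0,0],"rotation":[0,0,0],"hand":0}])

```text
time: 4.65
tool_pos: [0.5612, -0.1936, 0.0978]
ee_rot: [0.999, 0.044, -0.001, 0.0]
ft_force: [0.1, -0.2, 0.1]
opening: -0.0001
grasp_force: 0.0
```

Request:
apply_moves(increments=[{"slide":[0,0,0.002],"rotation":[0,0,0],"hand":0},{"slide":[0,0,0],"rotation":[0,0,0],"hand":0}])

```text
time: 4.85
tool_pos: [0.5616, -0.1937, 0.0965]
ee_rot: [0.999, 0.044, -0.0, 0.0]
ft_force: [-1.7, -0.8, 2.0]
opening: -0.0003
grasp_force: 0.9
```

Request:
apply_moves(increments=[{"slide":[0,0,0.001],"rotation":[0,0,0],"hand":0},{"slide":[0,0,-0.03],"rotation":[0,0,0],"hand":0},{"slide":[0,0,-0.03],"rotation":[0,0,0],"hand":0},{"slide":[0.002,-0.032,0],"rotation":[0,0,0],"hand":0},{"slide":[0.0027,-0.042,0],"rotation":[0,0,0],"hand":0}])

```text
time: 5.35
tool_pos: [0.5601, -0.1208, 0.1562]
ee_rot: [0.999, 0.042, 0.001, 0.001]
ft_force: [1.1, 0.3, 0.5]
opening: 0.0002
grasp_force: 0.0
```

Request:
apply_moves(increments=[{"slide":[0.0027,-0.042,0],"rotation":[0,0,0],"hand":0},{"slide":[0.0027,-0.042,0],"rotation":[0,0,0],"hand":0},{"slide":[0.0027,-0.042,0],"rotation":[0,0,0],"hand":0},{"slide":[0.0027,-0.042,0],"rotation":[0,0,0],"hand":0},{"slide":[0.0027,-0.042,0],"rotation":[0,0,0],"hand":0}])

```text
time: 5.85
tool_pos: [0.5544, 0.0926, 0.1553]
ee_rot: [0.999, 0.044, 0.0, 0.0]
ft_force: [-0.2, -0.4, 0.2]
opening: -0.0001
grasp_force: 0.0
```

Request:
apply_moves(increments=[{"slide":[0.0027,-0.042,0],"rotation":[0,0,0.05],"hand":0},{"slide":[0.0027,-0.042,0],"rotation":[0,0,0.05],"hand":0},{"slide":[0,0,0],"rotation":[0,0,0],"hand":0},{"slide":[0,0,0],"rotation":[0,0,0],"hand":0}])

```text
time: 6.25
tool_pos: [0.5543, 0.1762, 0.1551]
ee_rot: [1.0, -0.004, -0.0, 0.0]
ft_force: [0.5, -0.7, -0.3]
opening: 0.0002
grasp_force: 0.0
```

```bash
python3 -c "
from h import *
go([.5524,.1797,.093])
t=env.get_image('side')[80:320,160:400,::-1]
cv2.imwrite('pics/e.png',cv2.resize(t,(600,600),interpolation=cv2.INTER_CUBIC))"
```

```text
t 6.25 pos [0.5543 0.1762 0.1551] f [ 0.5  -0.69 -0.27] op 0.0002 yaw -0.0085 z [-4.e-04 -0.e+00 -1.e+00]
slide [-0.0019 -0.0035  0.0621]
```

View pics/e.png

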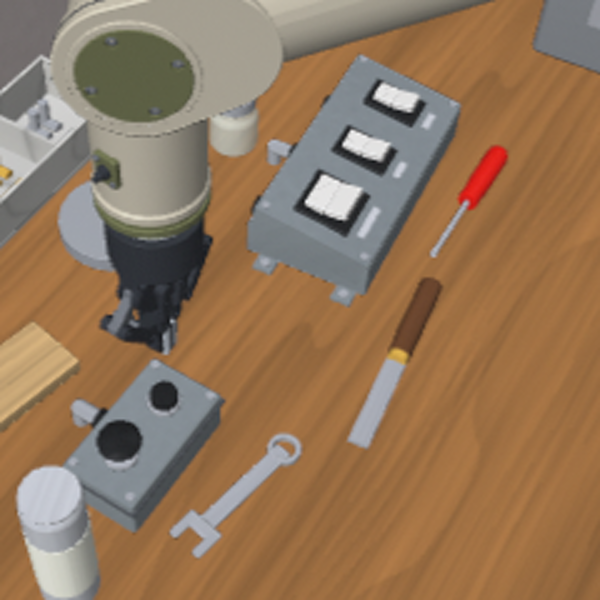

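All three rockers now look alike and on, with extraction at (368,147). The tip is above the start button at (163,396). I press the button next.

Request:
apply_moves(increments=[{"slide":[-0.002,-0.0035,0.02],"rotation":[0,0,0],"hand":0},{"slide":[0,0,0.025],"rotation":[0,0,0],"hand":0},{"slide":[0,0,0.015],"rotation":[0,0,0],"hand":0},{"slide":[0,0,0.004],"rotation":[0,0,0],"hand":0},{"slide":[0,0,0],"rotation":[0,0,0],"hand":0}])

```text
time: 6.8
tool_pos: [0.5528, 0.1779, 0.0911]
ee_rot: [1.0, -0.006, -0.0, 0.0]
ft_force: [-0.4, 0.1, 0.7]
opening: -0.0001
grasp_force: 0.0
```

Request:
apply_moves(increments=[{"slide":[0,0,0.004],"rotation":[0,0,0],"hand":0},{"slide":[0,0,0.004],"rotation":[0,0,0],"hand":0},{"slide":[0,0,0],"rotation":[0,0,0],"hand":0}])

```text
time: 7.1
tool_pos: [0.5535, 0.1788, 0.0838]
ee_rot: [1.0, -0.006, 0.001, -0.0]
ft_force: [1.4, -0.2, 3.7]
opening: 0.0
grasp_force: 1.7
```

Request:
apply_moves(increments=[{"slide":[0,0,0.002],"rotation":[0,0,0],"hand":0},{"slide":[0,0,0],"rotation":[0,0,0],"hand":0}])

```text
time: 7.3
tool_pos: [0.5535, 0.1788, 0.0818]
ee_rot: [1.0, -0.006, 0.001, -0.0]
ft_force: [3.4, -0.6, 5.0]
opening: -0.0003
grasp_force: 2.3
```

Request:
apply_moves(increments=[{"slide":[0,0,0.002],"rotation":[0,0,0],"hand":0},{"slide":[0,0,0.001],"rotation":[0,0,0],"hand":0},{"slide":[0,0,0],"rotation":[0,0,0],"hand":0}])

```text
time: 7.6
tool_pos: [0.5536, 0.1789, 0.0808]
ee_rot: [1.0, -0.006, 0.001, 0.0]
ft_force: [-5.5, -3.8, 25.3]
opening: 0.0002
grasp_force: 12.1
```

Force rose sharply to 25 N, so the button is at its stop. I release it and lift clear.

Request:
apply_moves(increments=[{"slide":[0,0,-0.02],"rotation":[0,0,0],"hand":0},{"slide":[0,0,-0.04],"rotation":[0,0,0],"hand":0},{"slide":[0,0,-0.04],"rotation":[0,0,0],"hand":0},{"slide":[0,0,0],"rotation":[0,0,0],"hand":0},{"slide":[0,0,0],"rotation":[0,0,0],"hand":0}])

```text
time: 8.1
tool_pos: [0.5527, 0.1789, 0.1787]
ee_rot: [1.0, -0.006, 0.0, -0.0]
ft_force: [-0.7, -0.8, -0.2]
opening: -0.0003
grasp_force: 0.0
```

```bash
python3 -c "
from h import *
t=env.get_image('side')[80:320,160:400,::-1]
cv2.imwrite('pics/f.png',cv2.resize(t,(600,600),interpolation=cv2.INTER_CUBIC))"
```

```text
(no output)
```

View pics/f.png

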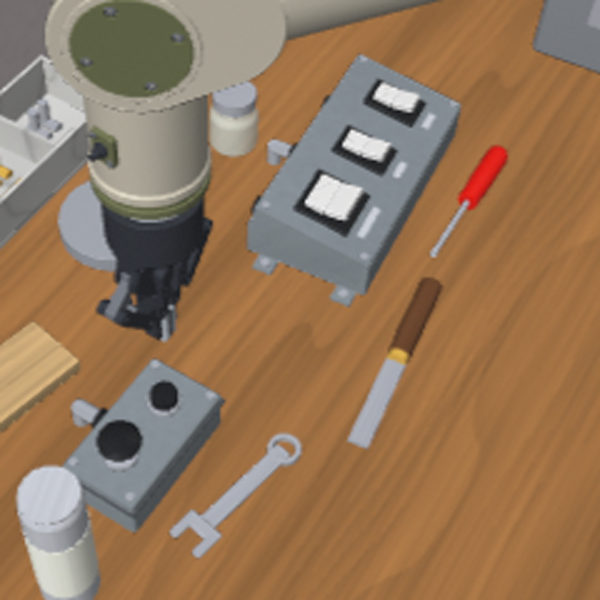

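The start button at (163,396) is back out and the stop at (119,440) is untouched. All three rockers are on, and nothing in view has moved.

```bash
python3 -c "
from bench import env
print(env.sign_off())"
```

```text
the job is handed in; nothing more can be done
None
```

I tipped the main rocker on, then extraction, then pushed the start button to its stop and let it spring back; the lamp stayed on, the mushroom stop was not pressed, and the job is handed in (no verdict was returned).

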